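# Level the dispenser shelf with a spirit level and its levelling foot

## Robot

A 6-joint arm with a two-finger parallel gripper is mounted at the origin on the work surface. World frame = base frame: x ahead of the robot, y to its left, z up, the work surface at z = 0. Lengths are in m, angles in rad, forces in N, time in s.
With the tool pointing down it reaches from about 0.3 to 0.875 m from the base axis. Payload 6.4 kg.
Tool frame: the origin (TCP) lies midway between the tips of the shut fingers; the grasp point (between the pads) lies 19 mm behind it; z points along the fingers, y is the line along which they close (so a half turn about z gives the same grasp; the last joint's range is limited). The gripper opens to 88 mm and grips with 3 to 60 N. Pads are 18 mm wide; open, the fingers measure 123 mm over their backs; the gripper's body (75 mm by 187 mm) begins 45 mm behind the grasp point.
Start: joints at [1.107, 0.181, 1.607, -0, 1.354, -0.206], TCP at [0.147, 0.556, 0.239] pointing down, gripper open.
Joint ranges: [-2.99, 2.99], [-0.89, 2.07], [0.3, 2.58], [-1.14, 4.28], [0, 2.63], [-3.12, 3.12]. Speed limits (rad/s): [2.57, 2.57, 3.01, 3.14, 3.14, 3.14].

## Interface

Orientations are given as [roll, pitch, yaw] about the fixed x, y, z axes, in that order (R = Rz(yaw) Ry(pitch) Rx(roll)).
In Python, from cell import readout, vision, arm gives the robot as it stands.
- The arm moves only by the tool carry_out, never from a script. Its argument "increments" is a list of rows, each a list of 3 entries, a list of its own where there are three numbers: the turn, a rotation vector about the tool's x, y, z in rad, then the shift along the tool's x, y, z in mm, then the opening, from 0 (shut) to 1 (fully open). A call has 1 to 8 rows; each row is the pose to reach, as a shift and turn from the pose commanded when the call began, along the tool's axes at that moment; what a row does not reach only later rows make up. A row lasts 1/12 s, in which the tool goes at most 41.7 mm and 7.16 degrees, less where a joint would pass 70% of its speed; a pose out of reach is approached as far as the arm can. A call with a gripper value outside its range is refused whole. The fingers move at their own pace and stop on an object; the grip force is fixed at half the most. Time passes only in rows, so rows that repeat a pose let the fingers close. It gives the time, the measured TCP pose, the force, the opening and the grip force at its end, in the units of the state.
- readout.observe(): the state, without advancing time (a new reading comes with each control period).
- vision.read_camera(name): name is "scene" or "top" or "wrist"; returns a dict with "frame" (480x640x3 uint8, red, green, blue), "z_map" (480x640 float32, m along the optical axis (not along the pixel's ray), 0 where there is no reading), "fx", "fy", "cx", "cy" (pixels), "cam_to_world" (4x4, takes a point from camera to world coordinates). Camera axes: x right, y up, looking along -z (the intrinsics and any distortion apply to the point x, -y, -z); pixel columns grow to the right and rows downward; lengths in m; the calibration is good to about 2 mm. A picture is of the moment at which its call begins.
- arm.hand_in(): hands the job in; it is judged then, once.
The state is a dict: "t": time; "q": joint angles; "qd": joint speeds; "tau": joint torques, N m; "tool_pos": TCP position; "ee_rot": TCP orientation; "ft_force": force on the tool from outside, world axes, zero at the start; "torque": the same for the moment, N m; "opening": finger opening in m; "grip_force": force on a finger pad.
Only numpy, scipy, OpenCV 4.12 (cv2) and the standard library are available. Lean on these libraries where they do the work, as an engineer would, in place of code of your own. Each camera call takes 0.05 s, during which the arm holds its last target. There are 200 camera calls.

## Task

Lay the yellow spirit level on the low metal dispenser shelf, vial up and running lengthwise along the shelf, and let go of it: the bubble runs off to one side. Then turn the green handwheel of the shelf's levelling foot until the bubble rests between the two black lines of the vial with your hand off the level. Last, press the level down on the shelf with a light steady push of about 10 N and finish while still pressing, the bubble still between the lines; leave the squeeze bottles, the jug and the jar where they are.

Things in the scene. Friction and masses are not known exactly. Their poses are not given: they have to be found in the camera images.
- level: Yellow torpedo spirit level, loose, a box 160 mm long (its x), 24 wide (y), 36 high (z), about 0.2 kg; origin at the centre of its underside. Starts upright on the counter, vial up. Take it across its 24 mm width; press it anywhere on its top (best near the middle: pressing near an end upsets the bubble). Either way round will do.
- vial_mid (a point): Middle of the level's top, 36 mm above its underside: below it, in a notch, lies the lime-green vial (62 mm long, along the level's x) with two black rings 10 mm either side of the middle. For contact the notch is filled flush with the top.
- bubble_mid (a point): Middle of the white bubble (14 mm long), level with the level's top; it moves along the level's x only, up to 18 mm either side of vial_mid (end stops). At vial_mid it is centred; within 3 mm of it, it lies between the black rings. It runs to the higher end, 0.8 mm per mrad of slope, settles in about 1 s, and sloshes while the level is carried.
- shelf: Low metal shelf plate, 330 mm long (its y), 140 wide (x), on a stand that stays put. Origin on its pivot at the +y end, 18 mm under its top face; the plate runs from y = +25 to -305 mm, and the handwheel's screw passes through it at y = -280 mm. It starts 9 to 24 mrad out of level along y, the handwheel end too low; across (x) it is level.
- shelf_mid (a point): Middle of the top face of the shelf plate, about 60 mm above the counter, 140 mm along the shelf's +y from the handwheel's axis; axes as the shelf's. The level fits well 30 mm from here along +y, clear of the handwheel.
- foot (a joint): Angle (rad) of the green handwheel, growing clockwise seen from above, which raises the handwheel end of the shelf: 1 rad changes the slope by 10 mrad, so moves the bubble 8 mm. 0.9 to 2.4 rad clockwise is needed from the start; where it is level differs each time. It stays where it is left (friction 0.12 N m); stops at -4 and 4.
- foot_grip (a point): On the handwheel's upright axis, 120 mm above the counter, at the height to grip: a bar 46 mm long (point's x), 14 wide (y), from 100 to 126 mm above the counter, standing on the green disc (50 mm diameter, top at 100 mm). The point turns with the wheel; the wheel does not rise or sink as it turns (heights good to 2 mm).
- bottle_white: White squeeze bottle, 56 mm diameter, 185 mm tall, loose bystander; origin at the centre of its underside.
- bottle_amber: Amber-orange squeeze bottle, 56 mm diameter, 185 mm tall, loose bystander; origin at the centre of its underside.
- jug: Pale measuring mug, 80 mm rim diameter, 90 mm tall, handle at its +y, loose bystander; origin at the centre of its underside.
- jar: Small amber jar with black lid, 56 mm diameter, 65 mm tall, loose bystander; origin at the centre of its underside.

How it is judged:
By the outcome, as a careful person would: the job done as asked, in the order asked, and still so for the second after the job is handed in, while the arm keeps its last pose, push and grip.
It also fails if it takes over 72 s, if anything falls off the work surface, if the arm or the gripper's body presses on something with over 40 N, if the wrist force passes 120 N, or if a joint passes its speed limit or range.

## Working session

There is one attempt and no reset: what is moved stays moved. The work goes in short steps, Python scripts to look and compute and a tool call to move; the robot and the scene stay as the last step left them, time stands still between calls to the robot, and variables do not carry over. Pictures are saved under pics/ and viewed, at most 10 in all, crops included, and the job is handed in when it is done.

Besides the shell and the picture viewer there is one more tool, called as name([rows], argument=value, ...), one row to a line, values as JSON. carry_out: Moves the arm, as the interface text tells. Its arguments: {"type":"object","properties":{"increments":{"type":"array"}},"required":["increments"]}

```bash
mkdir -p pics
cat > h.py <<'E'
import numpy as np, cv2
from cell import readout, vision, arm
def cam(n):
    c=vision.read_camera(n); c['M']=np.array(c['cam_to_world']); return c
def save(c,name): cv2.imwrite('pics/'+name,c['frame'][:,:,::-1])
def ray(c,u,v):
    d=np.array([(u-c['cx'])/c['fx'],-(v-c['cy'])/c['fy'],-1.0]); return c['M'][:3,3],c['M'][:3,:3]@d
def onz(c,u,v,z):
    o,d=ray(c,u,v); return o+d*(z-o[2])/d[2]
def deep(c,u,v):
    o,d=ray(c,u,v); return o+d*c['z_map'][int(v),int(u)]
E
python3 - <<'E'
from h import *
s=readout.observe();print({k:np.round(v,3) for k,v in s.items()})
a=cam('top');b=cam('scene');print({k:v for k,v in a.items() if k not in('frame','z_map')})
save(a,'top1.png');save(b,'scene1.png')
E
```

```text
{'t': np.float64(0.0), 'q': array([ 1.107,  0.181,  1.608,  0.   ,  1.354, -0.206]), 'qd': array([-0.   ,  0.001,  0.   , -0.001,  0.   ,  0.001]), 'tau': array([-1.0000e-03, -4.3386e+01, -3.4185e+01,  7.0000e-02,  3.8000e-02,
       -0.0000e+00]), 'tool_pos': array([0.146, 0.556, 0.238]), 'ee_rot': array([-3.14 , -0.   ,  2.884]), 'ft_force': array([-0.327,  0.363, -0.803]), 'torque': array([-0.009, -0.047, -0.024]), 'grip_force': np.float64(0.0), 'opening': np.float64(0.088)}
{'fx': 469.55549880513126, 'fy': 469.55549880513126, 'cx': 322.96504514227115, 'cy': 238.35342335721407, 'cam_to_world': array([[ 0.00221504,  0.99798579, -0.06339913,  0.47802158],
       [-0.99996779,  0.00172139, -0.00783997,  0.05387654],
       [-0.00771504,  0.06341446,  0.99795746,  1.21132768],
       [ 0.        ,  0.        ,  0.        ,  1.        ]]), 'M': array([[ 0.00221504,  0.99798579, -0.06339913,  0.47802158],
       [-0.99996779,  0.00172139, -0.00783997,  0.05387654],
       [-0.00771504,  0.06341446,  0.99795746,  1.21132768],
       [ 0.        ,  0.        ,  0.        ,  1.        ]])}
```

View pics/top1.png

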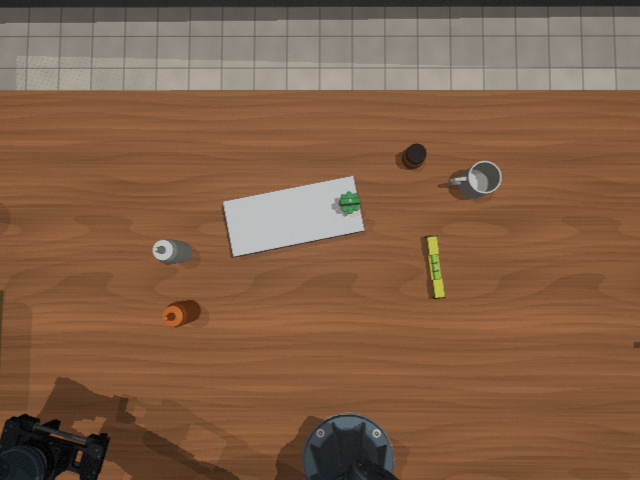

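View pics/scene1.png

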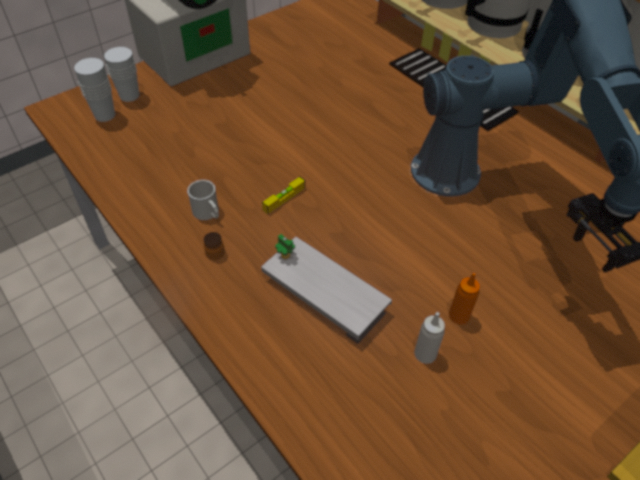

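The top view shows the level at (435,267), nearly upright in the image, the shelf around (293,216) and the green wheel at (349,202). The bottles are left of the shelf, and the jar and mug are upper right. Next I measure these.

```bash
cat >> h.py <<'E'
def rect(mask,c,z,off=(0,0)):
    cs,_=cv2.findContours(mask.astype(np.uint8),cv2.RETR_EXTERNAL,cv2.CHAIN_APPROX_NONE)
    p=max(cs,key=cv2.contourArea).reshape(-1,2)
    w=np.array([onz(c,u,v,z)[:2] for u,v in p],np.float32)*1000
    (cx,cy),(a,b),t=cv2.minAreaRect(w)
    if b>a: a,b,t=b,a,t+90
    return np.round([cx,cy,a,b,(t+90)%180-90],1)
E
python3 - <<'E'
from h import *
c=cam('top');h=cv2.cvtColor(c['frame'],cv2.COLOR_RGB2HSV).astype(int);H,S,V=h[...,0],h[...,1],h[...,2]
def box(m,x0,x1,y0,y1):
    k=np.zeros_like(m);k[y0:y1,x0:x1]=m[y0:y1,x0:x1];return k
print('level',rect(box((H>22)&(H<45)&(S>120),410,460,225,310),c,.036))
shelf=box((S<50)&(V>110)|((H>45)&(H<90)&(S>80)),210,375,165,265)
print('shelf',rect(shelf,c,.060))
g=box((H>45)&(H<90)&(S>100),325,375,180,225)
print('wheel',rect(g,c,.11))
for u,v in[(240,220),(293,216),(335,222),(240,245),(435,245),(349,202)]: print(u,v,np.round(deep(c,u,v),4))
x=c['frame'][175:230,320:380,::-1];cv2.imwrite('pics/w.png',cv2.resize(x,None,fx=9,fy=9,interpolation=cv2.INTER_CUBIC))
E
```

```text
level [ 482.5 -215.6  157.8   28.8    6.8]
shelf [608.  134.8 333.9 139.1 -78.6]
wheel [6.342e+02 5.000e-01 4.630e+01 4.590e+01 7.150e+01]
240 220 [0.5962 0.2676 0.06  ]
293 216 [0.6064 0.137  0.0588]
335 222 [0.5918 0.0333 0.0571]
240 245 [0.5343 0.2664 0.0626]
435 245 [ 0.5364 -0.2169  0.0373]
349 202 [0.632  0.0019 0.1246]
```

View pics/w.png

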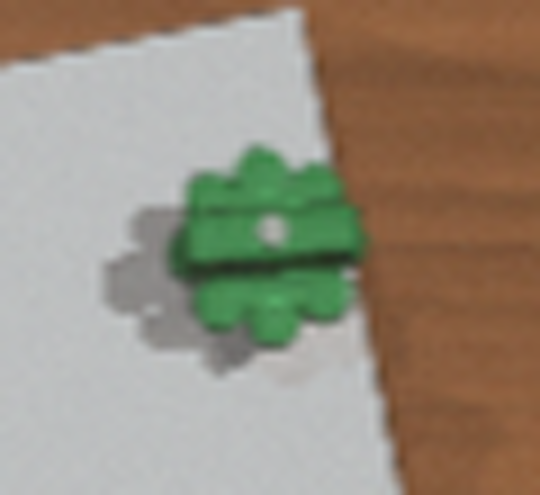

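The crop shows the wheel's bar running from (180,245) to (365,220), which is about 97.7° in world yaw. Its white axis dot is near (270,230), at world (634,0) mm. The measured sizes fit: level 158 mm long, shelf 334×139 mm, heights 37 and 57–62 mm.

```bash
cat > go.py <<'E'
import sys
from h import *
from scipy.spatial.transform import Rotation as R
x,y,z,yaw=map(float,sys.argv[1:5])
s=readout.observe();C=R.from_euler('xyz',s['ee_rot']);T=R.from_euler('xyz',[180,0,yaw],degrees=True)
print('t',round(s['t'],2),'turn',np.round((C.inv()*T).as_rotvec(),3),'shift',np.round(C.inv().apply(np.array([x,y,z])-np.array(s['tool_pos'])*1000),1), 'F',np.round(s['ft_force'],1))
E
python3 go.py 482 -216 150 6.8
```

```text
t 0.15 turn [-1.000e-03  2.000e-03  2.765e+00] shift [-521.3 -660.4   88.8] F [-0.2 -0.5  0.2]
```

carry_out([
  [[0,0,2.765],[-521,-660,60],1],
  [[0,0,2.765],[-521,-660,60],1],
  [[0,0,2.765],[-521,-660,60],1],
  [[0,0,2.765],[-521,-660,60],1],
  [[0,0,2.765],[-521,-660,60],1],
  [[0,0,2.765],[-521,-660,60],1],
  [[0,0,2.765],[-521,-660,60],1],
  [[0,0,2.765],[-521,-660,60],1],
])

```text
t: 0.82
tool_pos: [0.2793, 0.2494, 0.2148]
ee_rot: [3.141, -0.0, 1.879]
ft_force: [0.4, -0.5, -0.0]
opening: 0.0879
grip_force: 0.0
```

```bash
python3 go.py 482 -216 150 6.8
```

```text
t 0.82 turn [ 0.   -0.    1.76] shift [-505.    52.2   64.8] F [ 0.4 -0.5 -0. ]
```

carry_out([
  [[0,0,1.76],[-505,52,65],1],
  [[0,0,1.76],[-505,52,65],1],
  [[0,0,1.76],[-505,52,65],1],
  [[0,0,1.76],[-505,52,65],1],
  [[0,0,1.76],[-505,52,65],1],
  [[0,0,1.76],[-505,52,65],1],
  [[0,0,1.76],[-505,52,65],1],
  [[0,0,1.76],[-505,52,65],1],
])

```text
t: 1.48
tool_pos: [0.413, -0.0536, 0.1725]
ee_rot: [3.141, -0.0, 0.877]
ft_force: [0.6, 1.5, 0.9]
opening: 0.0887
grip_force: 0.0
```

```bash
python3 go.py 482 -216 150 6.8
```

```text
t 1.48 turn [ 0.    -0.     0.758] shift [-80.7 156.9  22.5] F [0.6 1.5 0.9]
```

carry_out([
  [[0,0,0.758],[-81,157,22],1],
  [[0,0,0.758],[-81,157,22],1],
  [[0,0,0.758],[-81,157,22],1],
  [[0,0,0.758],[-81,157,22],1],
  [[0,0,0.758],[-81,157,22],1],
  [[0,0,0.758],[-81,157,22],1],
  [[0,0,0.758],[-81,157,22],1],
  [[0,0,0.758],[-81,157,22],1],
])

```text
t: 2.15
tool_pos: [0.4824, -0.2134, 0.1502]
ee_rot: [-3.141, 0.001, 0.129]
ft_force: [-0.5, 0.3, -0.4]
opening: 0.0881
grip_force: 0.0
```

```bash
python3 - <<'E'
from h import *
c=cam('wrist');save(c,'w2.png');h=cv2.cvtColor(c['frame'],cv2.COLOR_RGB2HSV).astype(int);H,S=h[...,0],h[...,1]
print(rect((H>22)&(H<45)&(S>120),c,.036))
E
python3 go.py 482.5 -215.6 5 6.8
```

```text
[ 482.6 -217.7  153.7   23.3    6.9]
t 2.2 turn [-0.001  0.     0.011] shift [ -0.2   2.6 145.4] F [-0.3  0.1 -0. ]
```

View pics/w2.png

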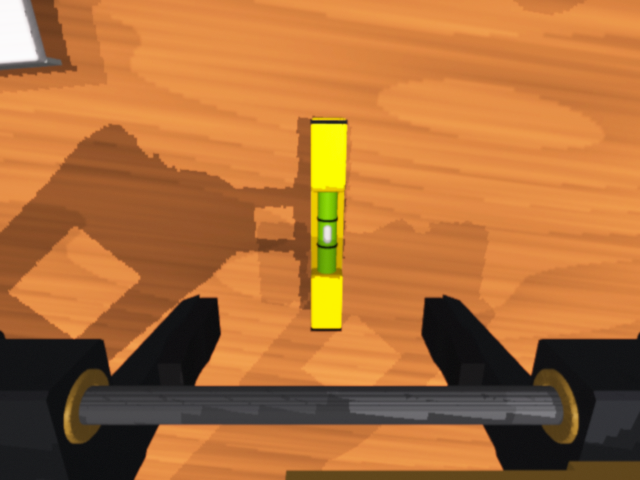

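The wrist view shows the level at (327,225), between the open fingers in y. Its bubble is centred at (327,233). It sits at (482.6,-217) with yaw 6.8°, so I go down and grip.

carry_out([
  [[0,0,0.01],[0,4,100],1],
  [[0,0,0.01],[0,4,100],1],
  [[0,0,0.01],[0,4,145],1],
  [[0,0,0.01],[0,4,145],1],
  [[0,0,0.01],[0,4,145],1],
  [[0,0,0.01],[0,4,145],1],
  [[0,0,0.01],[0,4,145],1],
  [[0,0,0.01],[0,4,145],0],
])

```text
t: 2.87
tool_pos: [0.4838, -0.2174, 0.0066]
ee_rot: [3.141, -0.001, 0.118]
ft_force: [-0.3, -0.4, 0.5]
opening: 0.0838
grip_force: 0.0
```

carry_out([
  [[0,0,0],[0,0,0],0],
  [[0,0,0],[0,0,0],0],
  [[0,0,0],[0,0,0],0],
  [[0,0,0],[0,0,0],0],
  [[0,0,0],[0,0,0],0],
  [[0,0,0],[0,0,0],0],
])

```text
t: 3.37
tool_pos: [0.4833, -0.2176, 0.0057]
ee_rot: [3.142, -0.0, 0.116]
ft_force: [-1.2, 0.2, 0.1]
opening: 0.0433
grip_force: 0.0
```

```bash
python3 go.py 602 164 130 101.4
```

```text
t 3.37 turn [ 0.     0.    -1.654] shift [ 162.  -365.3 -124.3] F [-1.2  0.2  0.1]
```

carry_out([
  [[0,0,0],[0,0,0],0],
  [[0,0,0],[0,0,0],0],
  [[0,0,0],[0,0,0],0],
  [[0,0,0],[0,0,0],0],
  [[0,0,0],[0,0,0],0],
  [[0,0,0],[0,0,0],0],
  [[0,0,0],[0,0,-20],0],
  [[0,0,0],[0,0,-60],0],
])

```text
t: 4.03
tool_pos: [0.4794, -0.2148, 0.0615]
ee_rot: [-3.134, 0.008, 0.116]
ft_force: [-0.1, -0.1, -3.1]
opening: 0.0239
grip_force: 30.0
```

```bash
python3 go.py 602 164 140 101.4
```

```text
t 4.03 turn [-0.012 -0.    -1.654] shift [ 164.8 -362.8  -77.1] F [-0.1 -0.1 -3.1]
```

carry_out([
  [[0,0,0],[0,0,-60],0],
  [[0,0,-0.1],[10,-20,-90],0],
  [[0,0,-0.25],[165,-363,-110],0],
  [[0,0,-1.654],[165,-363,-110],0],
  [[0,0,-1.654],[165,-363,-110],0],
  [[0,0,-1.654],[165,-363,-110],0],
  [[0,0,-1.654],[165,-363,-110],0],
  [[0,0,-1.654],[165,-363,-110],0],
])

```text
t: 4.7
tool_pos: [0.5648, 0.0385, 0.165]
ee_rot: [-3.141, 0.0, 0.972]
ft_force: [1.3, -0.6, -3.8]
opening: 0.0239
grip_force: 30.0
```

```bash
python3 go.py 602 164 140 101.4
```

```text
t 4.7 turn [-0.001  0.    -0.798] shift [124.7 -40.1  24.9] F [ 1.3 -0.6 -3.8]
```

carry_out([
  [[0,0,-0.8],[125,-40,25],0],
  [[0,0,-0.8],[125,-40,25],0],
  [[0,0,-0.8],[125,-40,25],0],
  [[0,0,-0.8],[125,-40,25],0],
  [[0,0,-0.8],[125,-40,25],0],
  [[0,0,-0.8],[125,-40,25],0],
  [[0,0,-0.8],[125,-40,40],0],
  [[0,0,-0.8],[125,-40,60],0],
])

```text
t: 5.37
tool_pos: [0.6044, 0.1624, 0.1061]
ee_rot: [3.138, 0.0, 1.769]
ft_force: [0.1, -0.4, -3.0]
opening: 0.0239
grip_force: 30.0
```

```bash
python3 - <<'E'
from h import *
c=cam('wrist')
print([np.round(deep(c,u,v),4) for u,v in[(240,100),(240,200),(400,200),(240,20)]])
E
python3 go.py 602 164 67 101.4
```

```text
[array([0.5491, 0.2425, 0.0588]), array([0.5555, 0.1946, 0.059 ]), array([0.6362, 0.2108, 0.0586]), array([0.5449, 0.2756, 0.0597])]
t 5.42 turn [-0.005 -0.001 -0.003] shift [ 1.9  1.8 33.3] F [-2.8 -0.7 -4.5]
```

carry_out([
  [[0,0,0],[2,2,20],0],
  [[0,0,0],[2,2,30],0],
  [[0,0,0],[2,2,33],0],
  [[0,0,0],[2,2,33],0],
  [[0,0,0],[2,2,33],0],
])

```text
t: 5.83
tool_pos: [0.605, 0.1642, 0.0725]
ee_rot: [3.142, 0.0, 1.766]
ft_force: [0.8, -0.5, -2.2]
opening: 0.0239
grip_force: 30.0
```

```bash
python3 go.py 602 164 65 101.4
```

```text
t 5.83 turn [ 0.     0.    -0.004] shift [ 0.4 -2.9  7.5] F [ 0.8 -0.5 -2.2]
```

carry_out([
  [[0,0,0],[0,-2,3],0],
  [[0,0,0],[0,-2,5],0],
  [[0,0,0],[0,-2,6],0],
  [[0,0,0],[0,-2,6],0],
  [[0,0,0],[0,-2,6],0],
])

```text
t: 6.25
tool_pos: [0.6029, 0.1639, 0.0663]
ee_rot: [3.141, 0.0, 1.766]
ft_force: [0.1, 0.7, -1.4]
opening: 0.0237
grip_force: 30.0
```

carry_out([
  [[0,0,0],[0,0,0.7],0],
  [[0,0,0],[0,0,0.7],0],
  [[0,0,0],[0,0,0.7],0.4],
  [[0,0,0],[0,0,0.7],0.6],
  [[0,0,0],[0,0,0.7],0.8],
  [[0,0,0],[0,0,0.7],1],
  [[0,0,0],[0,0,0.7],1],
  [[0,0,0],[0,0,0.7],1],
])

```text
t: 6.92
tool_pos: [0.6029, 0.1638, 0.0655]
ee_rot: [3.141, 0.0, 1.766]
ft_force: [0.4, -0.4, -0.1]
opening: 0.0617
grip_force: 0.0
```

carry_out([
  [[0,0,0],[0,0,-20],1],
  [[0,0,0],[0,0,-60],1],
  [[0,0,0],[0,0,-100],1],
  [[0,0,0],[0,0,-100],1],
  [[0,0,0],[0,0,-100],1],
  [[0,0,0],[0,0,-100],1],
  [[0,0,0],[0,0,-100],1],
  [[0,0,0],[0,0,-100],1],
])

```text
t: 7.58
tool_pos: [0.6017, 0.1637, 0.1634]
ee_rot: [-3.138, -0.0, 1.766]
ft_force: [0.3, -0.7, -0.3]
opening: 0.088
grip_force: 0.0
```

```bash
cat > bub.py <<'E'
from h import *
import sys
c=cam('wrist');save(c,sys.argv[1]);h=cv2.cvtColor(c['frame'],cv2.COLOR_RGB2HSV).astype(int);H,S=h[...,0],h[...,1]
r=rect((H>22)&(H<60)&(S>120),c,.095);print('level',r)
E
python3 bub.py w3.png; python3 go.py 634 1 150 97.7
```

```text
level [602.5 164.2 152.5  23.  -78.6]
t 7.63 turn [-0.003 -0.     0.061] shift [-1.659e+02  1.000e-01  1.350e+01] F [ 1.   0.4 -0.2]
```

View pics/w3.png

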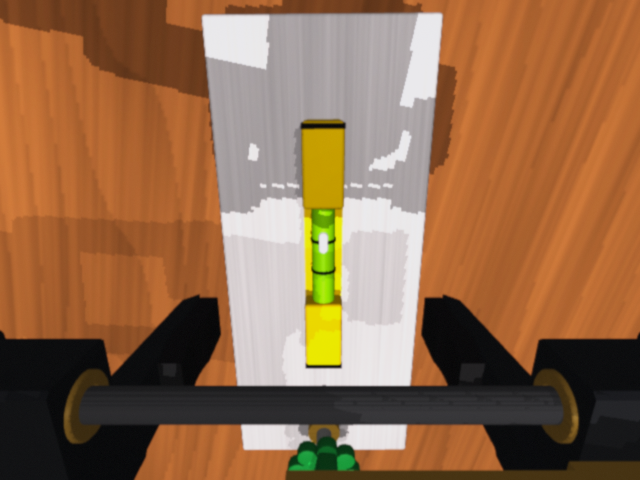

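In the wrist view the rings are at rows 240 and 270 and the bubble at about row 243. That puts it about 8 mm toward the far (+y) end, so roughly 1.0 rad clockwise is needed. The level's pose is as intended, and I go to the wheel.

Run:
```python
from h import *
c=cam('top');print(np.round(onz(c,350,200.5,.126),4))
h=cv2.cvtColor(c['frame'],cv2.COLOR_RGB2HSV).astype(int);H,S=h[...,0],h[...,1]
g=((H>45)&(H<90)&(S>100));k=g*0;k[180:225,325:375]=g[180:225,325:375];print(rect(k,c,.11))
```

```text
[ 6.353e-01 -3.000e-04  1.260e-01]
[6.342e+02 5.000e-01 4.630e+01 4.590e+01 7.150e+01]
```

carry_out([
  [[0,0,0.06],[-100,0,-10],1],
  [[0,0,0.06],[-166,0,0],1],
  [[0,0,0.06],[-166,0,0],1],
  [[0,0,0.06],[-166,0,0],1],
  [[0,0,0.06],[-166,0,0],1],
  [[0,0,0.06],[-166,0,5],1],
  [[0,0,0.06],[-166,0,12],1],
  [[0,0,0.06],[-166,0,12],1],
])

```text
t: 8.35
tool_pos: [0.6335, 0.0026, 0.1509]
ee_rot: [-3.138, -0.002, 1.707]
ft_force: [-0.7, 0.1, -0.4]
opening: 0.0884
grip_force: 0.0
```

```bash
python3 go.py 634.5 0 104 97.7
```

```text
t 8.35 turn [-0.004 -0.002  0.002] shift [-2.8  0.8 46.9] F [-0.7  0.1 -0.4]
```

carry_out([
  [[0,0,0],[-2,1,25],0.4],
  [[0,0,0],[-2,1,40],0.4],
  [[0,0,0],[-2,1,46],0.4],
  [[0,0,0],[-2,1,46],0.4],
  [[0,0,0],[-2,1,46],0.4],
  [[0,0,0],[-2,1,46],0.2],
  [[0,0,0],[-2,1,46],0.2],
  [[0,0,0],[-2,1,46],0],
])

```text
t: 9.02
tool_pos: [0.637, -0.0008, 0.1086]
ee_rot: [3.14, 0.001, 1.706]
ft_force: [0.2, 0.6, -0.3]
opening: 0.0371
grip_force: 0.0
```

carry_out([
  [[0,0,0],[0,0,0],0],
  [[0,0,0],[0,0,0],0],
  [[0,0,0],[0,0,0],0],
  [[0,0,0],[0,0,0],0],
  [[0,0,0],[0,0,0],0],
  [[0,0,0],[0,0,0],0],
  [[0,0,0],[0,0,0],0],
  [[0,0,0],[0,0,0],0],
])

```text
t: 9.68
tool_pos: [0.6364, -0.0009, 0.1076]
ee_rot: [3.141, 0.0, 1.706]
ft_force: [0.5, -0.2, 2.7]
opening: 0.0139
grip_force: 29.7
```

carry_out([
  [[0,0,0.1],[0,0,0],0],
  [[0,0,0.22],[0,0,0],0],
  [[0,0,0.34],[0,0,0],0],
  [[0,0,0.46],[0,0,0],0],
  [[0,0,0.58],[0,0,0],0],
  [[0,0,0.7],[0,0,0],0],
  [[0,0,0.82],[0,0,0],0],
  [[0,0,0.92],[0,0,0],0],
])

```text
t: 10.35
tool_pos: [0.6359, -0.0003, 0.1076]
ee_rot: [-3.141, 0.0, 0.78]
ft_force: [-2.1, 1.5, 3.7]
opening: 0.0142
grip_force: 29.9
```

carry_out([
  [[0,0,0.07],[0,0,0],0],
  [[0,0,0.08],[0,0,0],0],
  [[0,0,0.08],[0,0,0],0],
  [[0,0,0.08],[0,0,0],0],
  [[0,0,0.08],[0,0,0],0],
])

```text
t: 10.77
tool_pos: [0.6361, -0.0002, 0.1076]
ee_rot: [-3.141, -0.0, 0.707]
ft_force: [-3.1, 5.4, 5.5]
opening: 0.014
grip_force: 29.8
```

Run:
```python
from h import *
for n in ('top','wrist'):
    c=cam(n);save(c,n+'4.png')
    if n=='top':
        x=c['frame'][130:290,200:400,::-1];cv2.imwrite('pics/t4.png',cv2.resize(x,None,fx=4,fy=3.7,interpolation=cv2.INTER_CUBIC))
```

```text
(no output)
```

View pics/t4.png

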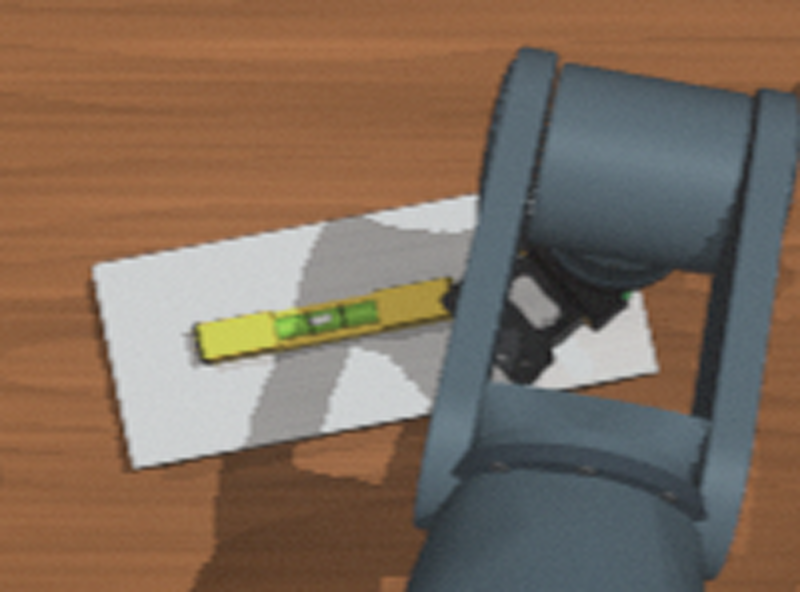

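The top crop shows the bubble at about x=320, between rings at x≈309 and 343 (mid 326). It is still about 3 mm toward the +y end. I measure its profile numerically.

```bash
cat > prof.py <<'E'
from h import *
import sys
from scipy.ndimage import map_coordinates
# sample along the level axis (world, z=.093) -> min saturation bubble, dark rings, green extent
c=cam(sys.argv[1]); Mi=np.linalg.inv(c['M'])
ax=np.array([-.198,.980]); n=np.array([.98,.198]); m=np.array([.6025,.1642])
if len(sys.argv)>2: m=np.array([float(sys.argv[2]),float(sys.argv[3])])/1000
s=np.arange(-45,45.1,1.0); f=c['frame'].astype(float)
prof=[]
for t in s:
    v=[]
    for k in (-1.5,0,1.5):
        p=np.append(m+ax*t/1000+n*k/1000,.095); q=Mi@np.append(p,1); u=c['cx']+c['fx']*q[0]/-q[2]; w=c['cy']-c['fy']*q[1]/-q[2]
        v.append([map_coordinates(f[...,i],[[w],[u]],order=1)[0] for i in range(3)])
    prof.append(np.mean(v,0))
prof=np.array(prof)
for t,p in list(zip(s,prof))[::3 if len(sys.argv)>4 else 1]: pass
b=prof[:,2]; core=abs(s)<32
w=np.clip(b-np.median(b[core])-15,0,None)*core
print('bubble s',round((w*s).sum()/w.sum(),2),'peak',s[np.argmax(w)])
print('blue',dict(zip(s[core].astype(int).tolist()[::2],b[core].astype(int).tolist()[::2])))
print('green',dict(zip(s[::2].astype(int).tolist(),prof[::2,1].astype(int).tolist())))
E
python3 prof.py top
```

```text
bubble s 1.71 peak 4.0
blue {-31: 57, -29: 59, -27: 61, -25: 62, -23: 64, -21: 62, -19: 63, -17: 61, -15: 58, -13: 50, -11: 46, -9: 55, -7: 69, -5: 97, -3: 126, -1: 138, 1: 141, 3: 144, 5: 136, 7: 108, 9: 70, 11: 56, 13: 62, 15: 63, 17: 67, 19: 76, 21: 83, 23: 83, 25: 84, 27: 81, 29: 77, 31: 79}
green {-45: 146, -43: 147, -41: 146, -39: 146, -37: 146, -35: 144, -33: 134, -31: 134, -29: 141, -27: 145, -25: 147, -23: 148, -21: 146, -19: 147, -17: 145, -15: 137, -13: 114, -11: 98, -9: 126, -7: 140, -5: 143, -3: 148, -1: 155, 1: 158, 3: 157, 5: 145, 7: 120, 9: 99, 11: 124, 13: 143, 15: 150, 17: 161, 19: 183, 21: 202, 23: 203, 25: 203, 27: 196, 29: 186, 31: 188, 33: 206, 35: 206, 37: 206, 39: 206, 41: 207, 43: 207, 45: 207}
```

Rings are at -11 and +9 mm (mid -1), and the bubble centre is about +1.5 to +2. The offset is about 2.7 mm, so I turn 0.33 rad more.

carry_out([
  [[0,0,0.11],[0,0,0],0],
  [[0,0,0.22],[0,0,0],0],
  [[0,0,0.33],[0,0,0],0],
  [[0,0,0.33],[0,0,0],0],
  [[0,0,0.33],[0,0,0],0],
  [[0,0,0.33],[0,0,0],0],
  [[0,0,0.33],[0,0,0],0],
  [[0,0,0.33],[0,0,0],0],
])

```text
t: 11.58
tool_pos: [0.6361, 0.0002, 0.1075]
ee_rot: [-3.14, -0.0, 0.377]
ft_force: [-2.7, 6.3, 5.5]
opening: 0.0139
grip_force: 29.8
```

carry_out([
  [[0,0,0],[0,0,0],0],
  [[0,0,0],[0,0,0],0],
  [[0,0,0],[0,0,0],0],
  [[0,0,0],[0,0,0],0],
  [[0,0,0],[0,0,0],0],
  [[0,0,0],[0,0,0],0],
])

```text
t: 12.08
tool_pos: [0.636, 0.0002, 0.1075]
ee_rot: [-3.14, -0.0, 0.377]
ft_force: [-2.3, 5.9, 5.4]
opening: 0.0137
grip_force: 29.8
```

```bash
python3 prof.py top
```

```text
bubble s -0.98 peak -3.0
blue {-31: 56, -29: 59, -27: 61, -25: 62, -23: 62, -21: 62, -19: 63, -17: 62, -15: 60, -13: 53, -11: 47, -9: 82, -7: 117, -5: 138, -3: 143, -1: 142, 1: 141, 3: 119, 5: 87, 7: 58, 9: 46, 11: 54, 13: 62, 15: 62, 17: 65, 19: 74, 21: 81, 23: 82, 25: 83, 27: 80, 29: 77, 31: 78}
green {-45: 145, -43: 147, -41: 145, -39: 145, -37: 146, -35: 147, -33: 136, -31: 131, -29: 139, -27: 145, -25: 145, -23: 146, -21: 146, -19: 146, -17: 145, -15: 139, -13: 118, -11: 95, -9: 119, -7: 142, -5: 152, -3: 154, -1: 155, 1: 158, 3: 149, 5: 134, 7: 111, 9: 94, 11: 120, 13: 143, 15: 148, 17: 159, 19: 180, 21: 199, 23: 201, 25: 201, 27: 193, 29: 182, 31: 182, 33: 203, 35: 206, 37: 206, 39: 206, 41: 206, 43: 206, 45: 207}
```

The bubble is now within about 1 mm of the middle. I release the wheel and lift clear.

carry_out([
  [[0,0,0],[0,0,0],0.5],
  [[0,0,0],[0,0,0],0.5],
  [[0,0,0],[0,0,0],0.5],
  [[0,0,0],[0,0,0],0.5],
  [[0,0,0],[0,0,0],0.5],
  [[0,0,0],[0,0,-30],0.5],
  [[0,0,0],[0,0,-70],0.5],
  [[0,0,0],[0,0,-70],0.5],
])

```text
t: 12.8
tool_pos: [0.6405, -0.0017, 0.1854]
ee_rot: [3.135, -0.01, 0.376]
ft_force: [2.0, 0.3, 1.7]
opening: 0.0438
grip_force: 0.0
```

```bash
python3 go.py 602.5 164.2 170 101.4
```

```text
t 12.8 turn [ 0.012 -0.004 -1.394] shift [  25.4 -168.4   14.6] F [2.  0.3 1.7]
```

carry_out([
  [[0.01,0,-1.39],[25,-168,10],0],
  [[0.01,0,-1.39],[25,-168,10],0],
  [[0.01,0,-1.39],[25,-168,10],0],
  [[0.01,0,-1.39],[25,-168,10],0],
  [[0.01,0,-1.39],[25,-168,10],0],
  [[0.01,0,-1.39],[25,-168,10],0],
  [[0.01,0,-1.39],[25,-168,10],0],
  [[0.01,0,-1.39],[25,-168,10],0],
])

```text
t: 13.47
tool_pos: [0.598, 0.1651, 0.1674]
ee_rot: [-3.136, -0.003, 1.383]
ft_force: [-0.1, 0.1, 0.3]
opening: 0.0003
grip_force: 0.0
```

```bash
python3 go.py 602.5 164.2 170 101.4
```

```text
t 13.47 turn [-0.005 -0.004 -0.387] shift [-0.   4.6 -2.6] F [-0.1  0.1  0.3]
```

carry_out([
  [[0,0,-0.2],[0,4,-2],0],
  [[0,0,-0.38],[0,4,-2],0],
  [[0,0,-0.38],[0,4,-2],0],
  [[0,0,-0.38],[0,4,-2],0],
  [[0,0,-0.38],[0,4,-2],0],
  [[0,0,-0.38],[0,4,-2],0],
  [[0,0,-0.38],[0,4,-2],0],
  [[0,0,-0.38],[0,4,-2],0],
])

```text
t: 14.13
tool_pos: [0.6018, 0.1638, 0.1693]
ee_rot: [-3.137, -0.005, 1.754]
ft_force: [-0.3, -0.3, 0.5]
opening: 0.0004
grip_force: 0.0
```

```bash
python3 bub.py w5.png; python3 prof.py wrist;  python3 go.py 602.5 164.2 100 101.4
```

```text
level [602.3 164.2 153.7  22.7 -78.5]
bubble s 0.28 peak -2.0
blue {-31: 12, -29: 13, -27: 10, -25: 9, -23: 9, -21: 9, -19: 10, -17: 11, -15: 10, -13: 10, -11: 12, -9: 13, -7: 40, -5: 222, -3: 238, -1: 238, 1: 238, 3: 238, 5: 227, 7: 107, 9: 14, 11: 12, 13: 15, 15: 8, 17: 4, 19: 3, 21: 3, 23: 3, 25: 4, 27: 3, 29: 3, 31: 3}
green {-45: 37, -43: 38, -41: 39, -39: 39, -37: 39, -35: 41, -33: 40, -31: 31, -29: 58, -27: 222, -25: 234, -23: 235, -21: 235, -19: 235, -17: 235, -15: 235, -13: 235, -11: 226, -9: 73, -7: 230, -5: 235, -3: 238, -1: 238, 1: 238, 3: 238, 5: 228, 7: 219, 9: 227, 11: 90, 13: 242, 15: 208, 17: 179, 19: 179, 21: 179, 23: 179, 25: 179, 27: 179, 29: 179, 31: 171, 33: 165, 35: 173, 37: 173, 39: 175, 41: 175, 43: 175, 45: 175}
t 14.23 turn [-0.004 -0.005 -0.015] shift [-0.1  1.  69.4] F [-0.6  0.2  0. ]
```

View pics/w5.png

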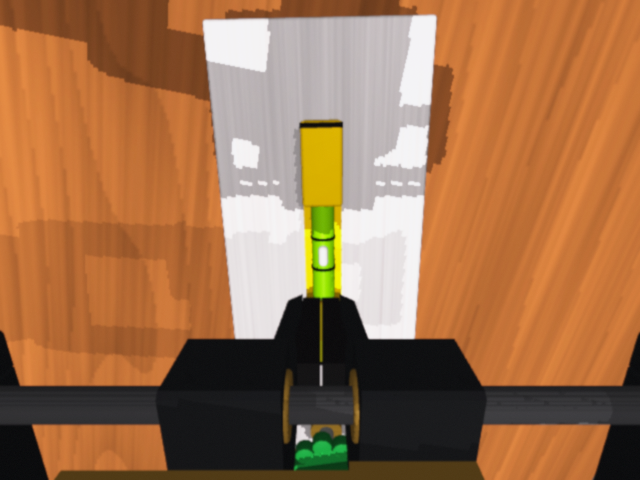

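The bubble rests between the rings: rows 238 and 269, bubble about row 256, offset -0.7 mm. The hand is off the level. Now I press it near the middle.

carry_out([
  [[0,0,-0.015],[0,1,30],0],
  [[0,0,-0.015],[0,1,55],0],
  [[0,0,-0.015],[0,1,65],0],
  [[0,0,-0.015],[0,1,69],0],
  [[0,0,-0.015],[0,1,69],0],
  [[0,0,-0.015],[0,1,69],0],
  [[0,0,-0.015],[0,1,69],0],
  [[0,0,-0.015],[0,1,69],0],
])

```text
t: 14.9
tool_pos: [0.6035, 0.1644, 0.102]
ee_rot: [-3.14, -0.005, 1.771]
ft_force: [0.6, 0.5, 0.1]
opening: 0.0002
grip_force: 0.0
```

carry_out([
  [[0,0,0],[0,0,1],0],
  [[0,0,0],[0,0,2],0],
  [[0,0,0],[0,0,2.5],0],
  [[0,0,0],[0,0,2.5],0],
  [[0,0,0],[0,0,2.5],0],
  [[0,0,0],[0,0,2.5],0],
])

```text
t: 15.4
tool_pos: [0.6024, 0.1643, 0.0978]
ee_rot: [-3.137, -0.005, 1.771]
ft_force: [-0.1, 0.2, 0.3]
opening: 0.0007
grip_force: 0.0
```

carry_out([
  [[0,0,0],[0,0,0.5],0],
  [[0,0,0],[0,0,0.8],0],
  [[0,0,0],[0,0,1.0],0],
  [[0,0,0],[0,0,1.0],0],
  [[0,0,0],[0,0,1.0],0],
])

```text
t: 15.82
tool_pos: [0.6024, 0.1643, 0.0968]
ee_rot: [-3.137, -0.005, 1.771]
ft_force: [-0.2, -0.5, 0.7]
opening: 0.0005
grip_force: 0.0
```

carry_out([
  [[0,0,0],[0,0,0.3],0],
  [[0,0,0],[0,0,0.6],0],
  [[0,0,0],[0,0,0.6],0],
  [[0,0,0],[0,0,0.6],0],
])

```text
t: 16.15
tool_pos: [0.6025, 0.1644, 0.0965]
ee_rot: [-3.138, -0.005, 1.771]
ft_force: [0.1, 0.6, 1.5]
opening: 0.0004
grip_force: 0.7
```

carry_out([
  [[0,0,0],[0,0,0.3],0],
  [[0,0,0],[0,0,0.6],0],
  [[0,0,0],[0,0,0.6],0],
  [[0,0,0],[0,0,0.6],0],
  [[0,0,0],[0,0,0.6],0],
])

```text
t: 16.57
tool_pos: [0.6028, 0.1644, 0.0964]
ee_rot: [-3.138, -0.005, 1.771]
ft_force: [-1.3, 0.6, 5.0]
opening: -0.0
grip_force: 2.5
```

carry_out([
  [[0,0,0],[0,0,0.4],0],
  [[0,0,0],[0,0,0.8],0],
  [[0,0,0],[0,0,0.8],0],
  [[0,0,0],[0,0,0.8],0],
  [[0,0,0],[0,0,0.8],0],
  [[0,0,0],[0,0,0.8],0],
  [[0,0,0],[0,0,0.8],0],
  [[0,0,0],[0,0,0.8],0],
])

```text
t: 17.23
tool_pos: [0.6031, 0.1645, 0.0963]
ee_rot: [-3.139, -0.005, 1.771]
ft_force: [-1.9, -0.9, 9.2]
opening: 0.0005
grip_force: 4.5
```

carry_out([
  [[0,0,0],[0,0,0],0],
  [[0,0,0],[0,0,0],0],
  [[0,0,0],[0,0,0],0],
  [[0,0,0],[0,0,0],0],
  [[0,0,0],[0,0,0],0],
  [[0,0,0],[0,0,0],0],
  [[0,0,0],[0,0,0],0],
  [[0,0,0],[0,0,0],0],
])

```text
t: 17.9
tool_pos: [0.6031, 0.1645, 0.0963]
ee_rot: [-3.139, -0.005, 1.771]
ft_force: [-1.5, -1.1, 9.1]
opening: 0.0007
grip_force: 4.5
```

Run:
```python
from h import *
c=cam('wrist');cv2.imwrite('pics/w6.png',c['frame'][:,:,::-1])
print([np.round(readout.observe()['ft_force'],1)]); cam('wrist'); print(np.round(readout.observe()['ft_force'],1))
```

```text
[array([-2.1, -0.1,  9.7])]
[-1.9  0.2  8.9]
```

View pics/w6.png

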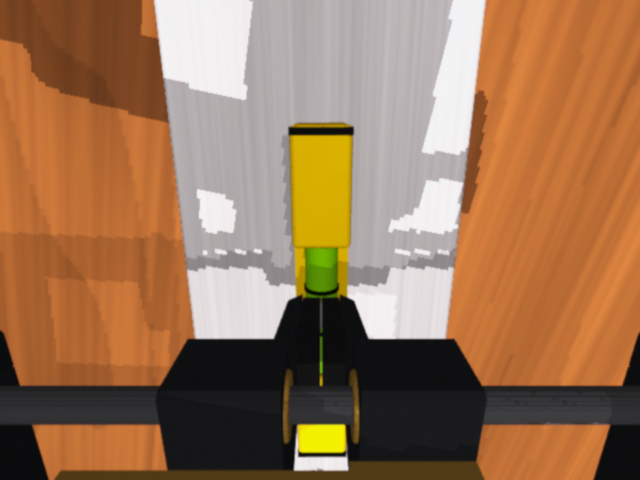

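The fingers sit on the level's middle and hide the bubble. The far ring at (321,290) is visible with no bubble beyond it. I trim the push slightly and check from the side camera.

carry_out([
  [[0,0,0],[0,0,0.15],0],
  [[0,0,0],[0,0,0.15],0],
  [[0,0,0],[0,0,0.15],0],
  [[0,0,0],[0,0,0.15],0],
  [[0,0,0],[0,0,0.15],0],
  [[0,0,0],[0,0,0.15],0],
])

```text
t: 18.5
tool_pos: [0.6032, 0.1645, 0.0963]
ee_rot: [-3.139, -0.005, 1.771]
ft_force: [-3.4, 0.1, 9.7]
opening: 0.0007
grip_force: 4.8
```

Run:
```python
from h import *
c=cam('scene');x=c['frame'][210:350,240:420,::-1];cv2.imwrite('pics/s7.png',cv2.resize(x,None,fx=4.2,fy=4.2,interpolation=cv2.INTER_CUBIC))
```

```text
(no output)
```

View pics/s7.png

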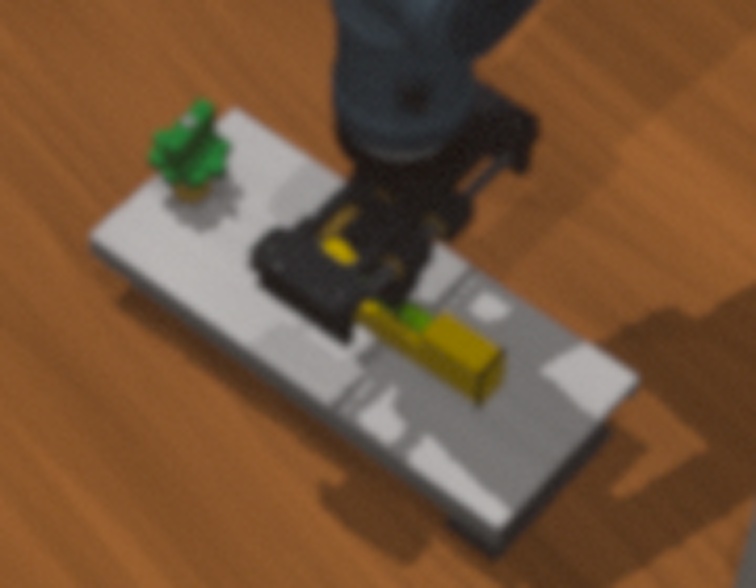

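The side view shows the level lying flat and aligned on the shelf, with its vial green visible at (415,318) and no bubble at that end. The push is steady at 9.7 N, so I hand in.

```bash
python3 -c "
from cell import arm;print(arm.hand_in())"
```

```text
the job is handed in; nothing more can be done
None
```

I laid the level on the shelf, turned the handwheel about 1.3 rad clockwise, and handed in while pressing at about 9.7 N; the bubble rested about 0.7 mm off centre with the hand off, and the fingers hid it during the final press.

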